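# Four storage jars with their lids mixed up

### The arm

A 6-joint arm with a two-finger parallel gripper is mounted at the origin on a cart in front of the work surface, level with it; the furniture and walls round the work are solid. World frame = base frame: x ahead of the robot, y to its left, z up, the work surface at z = 0. Lengths are in mm, angles in rad, forces in N, time in s.
With the tool pointing down it reaches from about 350 to 975 mm from the base axis. Payload 7.1 kg.
Tool frame: the origin (TCP) lies midway between the tips of the shut fingers; the grasp point (between the pads) lies 19 mm behind it; z points along the fingers, y is the line along which they close (so a half turn about z gives the same grasp; the last joint's range is limited). The gripper opens to 88 mm and grips with 3 to 60 N. Pads are 20 mm wide; open, the fingers measure 115 mm over their backs; the gripper's body (75 mm by 178 mm) begins 61 mm behind the grasp point.
Start: joints at [1.231, 0.423, 1.63, -0, 1.089, -0.019], TCP at [197.047, 593.108, 222.675] pointing down, gripper open.
Joint ranges: [-3, 3], [-0.9, 2.11], [0.09, 2.58], [-1.31, 4.45], [0.11, 2.69], [-2.54, 2.54]. Speed limits (rad/s): [2.39, 2.39, 3.01, 3.14, 3.14, 3.14].

### API

Orientations are given as a rotation vector (axis times angle).
In Python, from workcell import status, eyes, ticket gives the robot as it stands.
- The arm moves only by the shell command python3 -m jog 'ROWS' [OPENING]. ROWS is 1 to 5 rows, parted by a bar, with the numbers parted by commas; each row has 6 numbers: dx, dy, dz in units of 100 mm, then a rotation vector rx, ry, rz in units of 0.05 rad; each row shifts and turns the commanded pose from where the row before left it, along the tool's axes as they then stand; what a row does not reach is not made up. A row lasts 1/12 s, in which the tool goes at most 41.7 mm and 0.125 rad, less where a joint would pass 70% of its speed; a pose out of reach is approached as far as the arm can. OPENING is the finger opening in mm, set as the command begins (- or left out keeps the last). The fingers move at their own pace and stop on an object; the grip force is fixed at half the most. Time passes only in rows, so rows that do not move let the fingers close. It prints the time, the measured TCP pose, the force, the opening and the grip force at its end. Input that does not fit is refused with a message, and nothing moves.
- status.get_obs(): the state, without advancing time (a new reading comes with each control period).
- eyes.get_image(name): name is "scene" or "top" or "wrist"; returns a dict with "img" (420x560x3 uint8, red, green, blue), "range_z" (420x560 float32, mm along the optical axis (not along the pixel's ray), 0 where there is no reading), "fx", "fy", "cx", "cy" (pixels), "R" (3x3) and "t" (3): a world point X has camera coordinates R X + t. Camera axes: x right, y down, z forward; pixel columns grow to the right and rows downward; lengths in mm; the calibration is good to about 2 mm. A picture is of the moment at which its call begins.
- ticket.close_job(): hands the job in; it is judged then, once.
The state is a dict: "t": time; "qpos": joint angles; "qvel": joint speeds; "joint_torque": joint torques, N m; "ee_pos": TCP position; "orientation": TCP orientation; "ft_force": force on the tool from outside, world axes, zero at the start; "moment": the same for the moment, N m; "width": finger opening in mm; "grasp_force": force on a finger pad.
Only numpy, scipy, OpenCV 4.12 (cv2) and the standard library are available. Lean on these libraries where they do the work, as an engineer would, in place of code of your own. Each camera call takes 0.05 s, during which the arm holds its last target. There are 200 camera calls.

### The job

The lids of the four stoneware storage jars got mixed up after washing: each one lies on a jar that it does not fit. Put every lid on its own jar, seated fully home with the brim flat on the rim, and leave the jars standing where they are; the bare chopping board is free for laying a lid down meanwhile.

Things in the scene. Friction and masses are not known exactly. Their poses are not given: they have to be found in the camera images.
- jar_round: Large round jar, 126 mm across, off-white glazed stoneware, 95 mm tall, walls 6 mm, flat rim, empty, heavy, standing loose on the worktop. Mouth (inside) 114 mm across. Origin: centre of its underside; z up, so the rim is at z = 95 mm. 
- jar_square: Square jar, 120 x 120 mm with rounded corners, off-white glazed stoneware, 105 mm tall, walls 6 mm, flat rim, empty, heavy, standing loose on the worktop. Mouth (inside) 108 x 108 mm. Origin: centre of its underside; z up, so the rim is at z = 105 mm. Its x and y axes run along its sides.
- jar_oblong: Oblong jar, 70 mm (its x) by 150 mm (its y), off-white glazed stoneware, 85 mm tall, walls 6 mm, flat rim, empty, heavy, standing loose on the worktop. Mouth (inside) 58 x 138 mm. Origin: centre of its underside; z up, so the rim is at z = 85 mm. Its long side runs along its own y axis.
- jar_small: Small round jar, the narrowest and tallest, 98 mm across, off-white glazed stoneware, 110 mm tall, walls 6 mm, flat rim, empty, heavy, standing loose on the worktop. Mouth (inside) 86 mm across. Origin: centre of its underside; z up, so the rim is at z = 110 mm. 
- lid_round: Large round lid of the large round jar: brim 130 mm across, plug 102 mm across. Beech. Origin: centre of the plug's underside; plug to z = 14 mm (lower 9 mm tapered by 3 mm a side), brim 14 to 23 mm, round upright knob 28 mm wide from 23 to 49 mm. Starts unseated, plug resting on the rim of a wrong jar.
- lid_square: Square lid of the square jar: brim 124 x 124 mm, plug 96 x 96 mm, rounded corners. Beech. Origin: centre of the plug's underside; plug to z = 14 mm (lower 9 mm tapered by 3 mm a side), brim 14 to 23 mm, round upright knob 28 mm wide from 23 to 49 mm. Starts unseated, plug resting on the rim of a wrong jar. x and y run along its sides; fits in any quarter turn.
- lid_oblong: Oblong lid of the oblong jar: brim 74 mm (its x) by 154 mm (its y), plug 46 x 126 mm, rounded corners. Beech. Origin: centre of the plug's underside; plug to z = 14 mm (lower 9 mm tapered by 3 mm a side), brim 14 to 23 mm, round upright knob 28 mm wide from 23 to 49 mm. Starts unseated, plug resting on the rim of a wrong jar. Fits either way round.
- lid_small: Small round lid of the small round jar: brim 102 mm across, plug 74 mm across; can fall into the large round or the square jar. Beech. Origin: centre of the plug's underside; plug to z = 14 mm (lower 9 mm tapered by 3 mm a side), brim 14 to 23 mm, round upright knob 28 mm wide from 23 to 49 mm. Starts unseated, plug resting on the rim of a wrong jar.
- board: Bare wooden chopping board, 230 mm (its x) by 340 mm (its y) by 22 mm thick, lying flat and fixed on the worktop to the left of the jars, a free place to lay a lid. Origin: centre of its underside; its top is at z = 22 mm.
Things that resemble listed ones, but are neither listed nor needed, are in the scene too. Leave any blue look-alike of the jar_small alone.

How it is judged (in metres and radians):
At the end, for the whole second after the job is handed in: Each of the four lids sits in its own jar: plug inside the mouth, brim within 3 mm of lying on the rim, centres within 10 mm of one another seen from above, lid level on the jar within 3.4 degrees, every jar upright within 3.4 degrees, all lids and jars at rest (under 20 mm/s) and released (horizontal distance between lid_round and jar_round below 0.01 m and z of lid_round in the frame of jar_round between 0.077 and 0.084 m and angle between the z axis of lid_round and the z axis of jar_round, either way round below 0.06 rad and angle between each of jar_round, jar_square, jar_oblong, jar_small's own z axis and vertical below 0.06 rad and linear speed of each of lid_round, jar_round, lid_square, jar_square, lid_oblong, jar_oblong, lid_small, jar_small below 0.02 m/s and horizontal distance between lid_square and jar_square below 0.01 m and z of lid_square in the frame of jar_square between 0.087 and 0.094 m and angle between the z axis of lid_square and the z axis of jar_square, either way round below 0.06 rad and horizontal distance between lid_oblong and jar_oblong below 0.01 m and z of lid_oblong in the frame of jar_oblong between 0.067 and 0.074 m and angle between the z axis of lid_oblong and the z axis of jar_oblong, either way round below 0.06 rad and horizontal distance between lid_small and jar_small below 0.01 m and z of lid_small in the frame of jar_small between 0.092 and 0.099 m and angle between the z axis of lid_small and the z axis of jar_small, either way round below 0.06 rad); the robot touches nothing.
It fails at once if a jar is tipped (more than about 17 degrees) (angle between any of jar_round, jar_square, jar_oblong, jar_small's own z axis and vertical above 0.3 rad).
It fails at once if a jar is shifted more than 50 mm from where it stood (distance of any of jar_round, jar_square, jar_oblong, jar_small from where it was at the start of the episode above 0.05 m).
It also fails if it takes over 136 s, if anything falls off the work surface, if the arm or the gripper's body presses on something with over 40 N, if the wrist force passes 120 N, or if a joint passes its speed limit or range.

## Working session

There is one attempt and no reset: what is moved stays moved. The work goes in short steps, Python scripts to look and compute and a shell command to move; the robot and the scene stay as the last step left them, time stands still between calls to the robot, and variables do not carry over. Pictures are saved under pics/ and viewed, at most 14 in all, crops included, and the job is handed in when it is done.

```bash
mkdir -p pics
cat > h.py <<'E'
import numpy as np, cv2
from workcell import status, eyes, ticket
def grab(n,save=None):
    d=eyes.get_image(n)
    if save: cv2.imwrite('pics/'+save,d['img'][:,:,::-1])
    np.savez('/tmp/%s.npz'%n,**d)
    return d
def cloud(d):
    z=d['range_z'].astype(float);v,u=np.mgrid[:z.shape[0],:z.shape[1]]
    P=np.stack([(u-d['cx'])/d['fx']*z,(v-d['cy'])/d['fy']*z,z],-1)
    W=(P-np.array(d['t']).ravel())@np.array(d['R'])
    W[z==0]=np.nan
    return W
E
python3 - <<'E'
from h import *
o=status.get_obs();print(o)
d=grab('top','top0.png');grab('scene','scene0.png');print(d['R'],d['t'])
E
```

```text
{'t': 0.0, 'qpos': array([ 1.23099131e+00,  4.23804857e-01,  1.63069746e+00,  2.25267952e-06,
        1.08855808e+00, -1.90049467e-02]), 'qvel': array([ 0.00032056, -0.0019225 ,  0.00056735,  0.00121611, -0.00067408,
        0.00021712]), 'joint_torque': array([-3.59106140e-03, -5.44609845e+01, -2.73660475e+01,  6.40765205e-02,
        2.27695971e-02, -1.66943855e-04]), 'ee_pos': array([196.87399863, 592.6053521 , 221.92121771]), 'orientation': array([-5.01712906e-01, -3.10100395e+00,  2.26777115e-03]), 'ft_force': array([-0.16876481,  0.90178946,  0.11815794]), 'moment': array([-3.08260718e-02, -3.42124037e-02, -2.21140343e-05]), 'grasp_force': 0.0, 'width': 87.8941246053426}
[[ 0.02496255 -0.9995268  -0.01797353]
 [-0.99101141 -0.02237819 -0.13189242]
 [ 0.13142779  0.02110435 -0.99110108]] [ 119.78613302  560.7799552  1037.5422358 ]
```

View pics/top0.png

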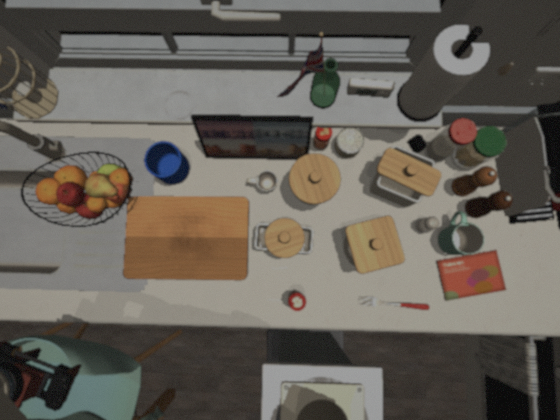

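View pics/scene0.png

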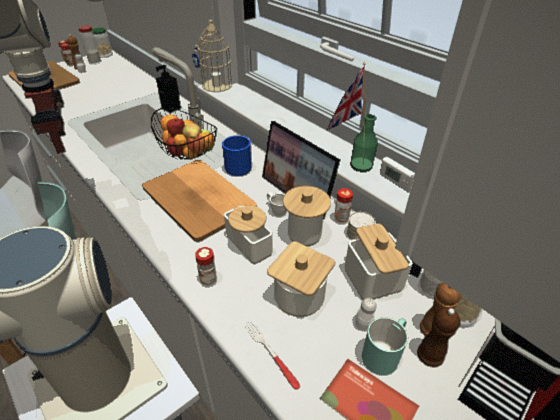

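The top view shows the round lid at (315,178) on the small jar, the oblong lid at (408,172) on the square jar, the square lid at (375,243) on the round jar, and the small lid at (285,238) on the oblong jar. The blue look-alike at (166,163) stays alone, and the bare board is at (187,238). I'll measure heights and centres next.

Run:
```python
from h import *
d=np.load('/tmp/top.npz');W=cloud(d);img=d['img']
cv2.imwrite('pics/crop0.png',cv2.resize(img[135:290,240:450,::-1],None,fx=3.8,fy=3.8,interpolation=cv2.INTER_CUBIC))
for n,(u,v) in dict(round=(315,178),oblong=(408,172),square=(375,243),small=(285,238)).items():
    s=W[v-45:v+45,u-50:u+50].reshape(-1,3)
    c=W[v-2:v+3,u-2:u+3].reshape(-1,3);top=np.nanmedian(c[:,2]);
    k=s[(abs(s[:,2]-top)<7)&(np.hypot(*(s[:,:2]-np.nanmedian(c[:,:2],0)).T)<30)]
    b=s[(abs(s[:,2]-top+26)<7)&(np.hypot(*(s[:,:2]-k[:,:2].mean(0)).T)<95)]
    r=cv2.minAreaRect(b[:,:2].astype(np.float32))
    print(n,'knobtop',top.round(1),'knob',k.mean(0).round(1),len(k),'brim z',np.median(b[:,2]).round(1),[np.round(x,1) for x in r],len(b))
s=W[195:285,120:255].reshape(-1,3);b=s[abs(s[:,2]-22)<6];print('board',cv2.minAreaRect(b[:,:2].astype(np.float32)),np.median(b[:,2]))
print('table',np.nanmedian(W[290:310,200:270,2]))
```

```text
round knobtop 158.6 knob [630.2  34.1 157.8] 101 brim z 132.1 [array([630.9,  34.6]), array([127.9, 128. ]), np.float64(89.9)] 1951
oblong knobtop 148.2 knob [ 652.7 -200.5  151.4] 109 brim z 127.1 [array([ 654.3, -202.5]), array([154.4,  75.9]), np.float64(64.9)] 1362
square knobtop 143.6 knob [ 470.8 -117.4  143.3] 105 brim z 117.5 [array([ 470.8, -118.2]), array([123.9, 124.4]), np.float64(16.0)] 2363
small knobtop 133.0 knob [481.9 106.5 132.7] 96 brim z 107.0 [array([481.9, 106.3]), array([98.7, 98.5]), np.float64(1.8)] 1172
board ((482.3795166015625, 376.6920166015625), (228.82411193847656, 341.1964416503906), 1.249298334121704) 19.676798896990746
table -0.8744583033149211
```

View pics/crop0.png

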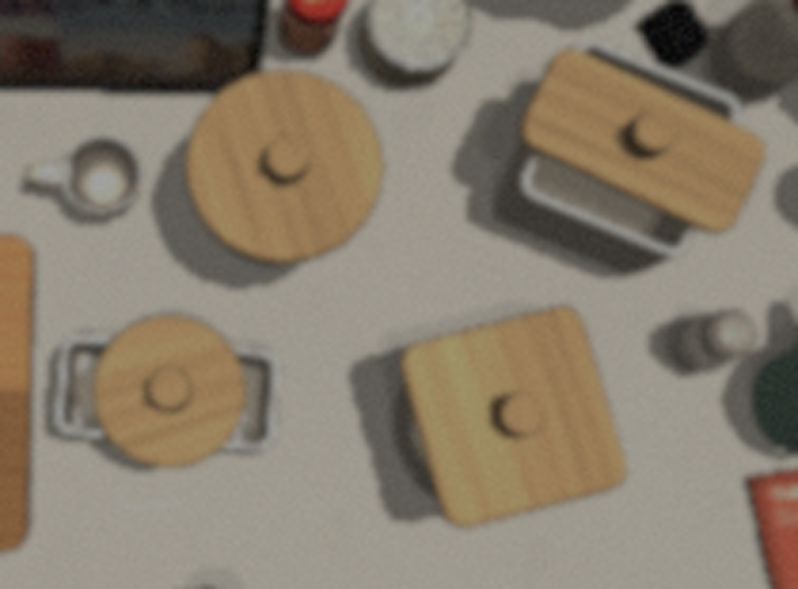

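```bash
cat >> h.py <<'E'
from scipy.spatial.transform import Rotation as Ro
def plan(x,y,z,head=None,sym=180):
    o=status.get_obs();R=Ro.from_rotvec(o['orientation']).as_matrix();p=o['ee_pos']
    d=R.T@(np.array([x,y,z])-p);h=np.degrees(np.arctan2(R[1,1],R[0,1]))
    print('pos',p.round(1),'head',h.round(1),'q6',o['qpos'][5].round(2),'tilt',np.degrees(np.arccos(-R[2,2])).round(2),'| tool d',d.round(1),'dist',np.linalg.norm(d).round(0))
    if head is not None:
        e=(head-h+sym/2)%sym-sym/2; print('rz total',-np.radians(e).round(3))
E
python3 - <<'E'
from h import *
W=cloud(np.load('/tmp/top.npz'))
m=(W[...,2]>175)&(W[...,0]<800)&(W[...,0]>300)&(abs(W[...,1])<500)
for y in range(-500,300,50):
    k=m&(W[...,1]>y)&(W[...,1]<=y+50)
    if k.sum()>3: print(y,'xmin',W[k][:,0].min().round(),'zmax',W[k][:,2].max().round())
plan(481.9,106.4,222)
E
```

```text
-500 xmin 569.0 zmax 231.0
-350 xmin 712.0 zmax 186.0
-300 xmin 718.0 zmax 577.0
-250 xmin 774.0 zmax 400.0
-200 xmin 777.0 zmax 400.0
0 xmin 748.0 zmax 247.0
50 xmin 748.0 zmax 391.0
100 xmin 751.0 zmax 319.0
150 xmin 751.0 zmax 205.0
200 xmin 752.0 zmax 205.0
250 xmin 752.0 zmax 204.0
pos [196.9 592.6 222. ] head 71.6 q6 -0.02 tilt 0.08 | tool d [-423.8 -371.6    0.5] dist 564.0
```

Units first: shifts go in units of 100 mm and turns go in units of 0.05 rad. So -28 mm is -0.28, -25 mm is -0.25.

```bash
R='' ; python3 -m jog '-0.28,-0.25,0,0,0,0 | -0.28,-0.25,0,0,0,0 | -0.28,-0.25,0,0,0,0 | -0.28,-0.25,0,0,0,0 | -0.28,-0.25,0,0,0,0' 70 | tail -3
python3 -m jog '-0.28,-0.25,0,0,0,0 | -0.28,-0.25,0,0,0,0 | -0.28,-0.25,0,0,0,0 | -0.28,-0.25,0,0,0,0 | -0.28,-0.25,0,0,0,0' | tail -3
python3 -m jog '-0.28,-0.25,0,0,0,0 | -0.28,-0.25,0,0,0,0 | -0.28,-0.25,0,0,0,0 | -0.2,-0.2,0,0,0,0 | 0,0,0,0,0,0' | tail -3
python3 - <<'E'
from h import *
plan(481.9,106.4,112)
d=grab('wrist','w1.png');W=cloud(d)
top=np.nanmin(abs(W[...,2]-134));
E
```

```text
ft_force: [0.1, -0.3, -0.6]
width: 70.0
grasp_force: 0.0
ft_force: [-0.2, 0.6, 0.4]
width: 69.9
grasp_force: 0.0
ft_force: [-0.5, 0.4, 0.8]
width: 70.2
grasp_force: 0.0
pos [454.5 141.  222.6] head 71.4 q6 -0.97 tilt 0.07 | tool d [-36.9 -23.9 110.7] dist 119.0
```

View pics/w1.png

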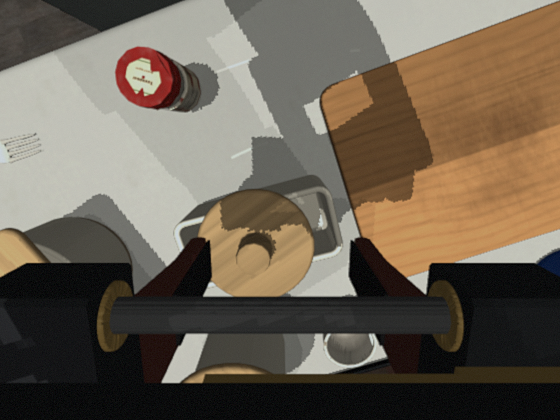

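The wrist view shows the small lid's knob at (253,250) between the fingers, with the oblong jar's rim on either side, at (190,240) and (330,215). I'll check the knob against the wrist depth.

Run:
```python
from h import *
W=cloud(np.load('/tmp/wrist.npz')).reshape(-1,3)
k=W[(abs(W[:,2]-134)<4)&(np.hypot(W[:,0]-482,W[:,1]-106)<30)];print(k.mean(0),k.min(0),k.max(0),len(k))
r=W[(abs(W[:,2]-85)<4)&(np.hypot(W[:,0]-482,W[:,1]-106)<95)];print(cv2.minAreaRect(r[:,:2].astype(np.float32)),np.median(r[:,2]),len(r))
r=W[(abs(W[:,2]-108)<4)&(np.hypot(W[:,0]-482,W[:,1]-106)<60)];print(cv2.minAreaRect(r[:,:2].astype(np.float32)),np.median(r[:,2]),len(r))
```

```text
[481.52973753 109.3280911  133.63400027] [468.74777834  95.17837644 130.08522958] [495.89847896 122.33673708 135.99691097] 901
((482.864013671875, 109.6790771484375), (150.1918487548828, 70.02470397949219), 86.59115600585938) 84.57369306126878 1258
((480.354736328125, 109.9967269897461), (100.38087463378906, 96.5079345703125), 69.44863891601562) 107.92328887527096 8520
```

To row units: -37 mm is -0.37, 30 mm is 0.3.

```bash
python3 -m jog '-0.37,-0.24,0,0,0,0 | 0,0,0.3,0,0,0 | 0,0,0.3,0,0,0 | 0,0,0.2,0,0,0 | 0,0,0,0,0,0' | tail -3;  python3 -c "
from h import *
plan(481.9,106.4,112)"
```

```text
ft_force: [-1.1, -0.4, 0.5]
width: 70.1
grasp_force: 0.0
pos [475.4 112.2 139. ] head 71.6 q6 -1.04 tilt 0.43 | tool d [-8.2 -3.3 27. ] dist 28.0
```

To row units: 15 mm is 0.15, 12 mm is 0.12.

```bash
python3 -m jog '-0.08,-0.015,0,0,0,0 | 0,0,0.15,0,0,0 | 0,0,0.12,0,0,0 | 0,0,0,0,0,0 | 0,0,0,0,0,0' | tail -3;  python3 -c "
from h import *
plan(481.7,108,112)"
```

```text
ft_force: [-0.5, -0.6, 0.9]
width: 70.0
grasp_force: 0.0
pos [486.6 108.6 116.7] head 71.7 q6 -1.05 tilt 0.06 | tool d [ 4.5 -2.1  4.7] dist 7.0
```

To row units: 5 mm is 0.05, 4.5 mm is 0.045.

```bash
python3 -m jog '0.045,-0.02,0,0,0,0 | 0,0,0.05,0,0,0 | 0,0,0,0,0,0 | 0,0,0,0,0,0' | tail -3;  python3 -c "
from h import *
plan(481.7,108,112)"
python3 -m jog '0,0,0,0,0,0 | 0,0,0,0,0,0 | 0,0,0,0,0,0 | 0,0,0,0,0,0 | 0,0,0,0,0,0' 10| tail -3;  python3 -c "
from h import *
plan(481.7,108,112)"
```

```text
ft_force: [0.5, 0.5, 0.4]
width: 70.4
grasp_force: 0.0
pos [480.9 107.7 111. ] head 71.6 q6 -1.05 tilt 0.02 | tool d [-0.6  0.5 -1. ] dist 1.0
ft_force: [0.2, -0.4, 0.4]
width: 40.1
grasp_force: 0.0
pos [481.  107.6 110.7] head 71.6 q6 -1.05 tilt 0.0 | tool d [-0.6  0.6 -1.3] dist 2.0
```

```bash
python3 -m jog '0,0,0,0,0,0 | 0,0,0,0,0,0 | 0,0,0,0,0,0 | 0,0,0,0,0,0 | 0,0,0,0,0,0'| tail -3; python3 -m jog '0,0,-0.1,0,0,0 | 0,0,-0.25,0,0,0 | 0,0,-0.25,0,0,0 | 0,0,0,0,0,0 | 0,0,0,0,0,0'| tail -3;  python3 -c "
from h import *
plan(480,345,170)"
```

```text
ft_force: [0.6, 0.7, 0.0]
width: 27.2
grasp_force: 30.0
ft_force: [-0.3, -0.5, -1.1]
width: 27.6
grasp_force: 30.0
pos [481.8 107.8 172.3] head 71.6 q6 -1.05 tilt 0.2 | tool d [ 76.5 224.5   2.4] dist 237.0
```

To row units: 32 mm is 0.32, 11 mm is 0.11.

```bash
python3 -m jog '0.11,0.32,0,0,0,0 | 0.11,0.32,0,0,0,0 | 0.11,0.32,0,0,0,0 | 0.11,0.32,0,0,0,0 | 0.11,0.32,0,0,0,0'| tail -3; python3 -m jog '0.11,0.32,0.1,0,0,0 | 0.11,0.32,0.3,0,0,0 | 0,0,0.3,0,0,0 | 0,0,0.3,0,0,0 | 0,0,0,0,0,0'| tail -3;python3 -m jog '0,0,0,0,0,0 | 0,0,0,0,0,0'| tail -3;  python3 -c "
from h import *
plan(480,345,48)"
```

```text
ft_force: [1.3, 0.1, -0.4]
width: 27.6
grasp_force: 30.0
ft_force: [-1.0, -0.6, -0.7]
width: 27.3
grasp_force: 30.0
ft_force: [0.1, -0.0, -0.3]
width: 27.1
grasp_force: 30.0
pos [478.7 341.7  73.6] head 71.6 q6 -0.65 tilt 0.01 | tool d [-0.2  3.5 25.6] dist 26.0
```

```bash
python3 -m jog '0,0,0.15,0,0,0 | 0,0,0.09,0,0,0 | 0,0,0.015,0,0,0 | 0,0,0,0,0,0 | 0,0,0,0,0,0'| tail -3;python3 -c "
from h import *
plan(480,345,48)"; python3 -m jog '0,0,0,0,0,0 | 0,0,0,0,0,0 | 0,0,0,0,0,0 | 0,0,0,0,0,0' 70| tail -3;python3 -m jog '0,0,-0.3,0,0,0 | 0,0,-0.4,0,0,0 | 0,0,-0.4,0,0,0 | 0,0,-0.4,0,0,0 | 0,0,0,0,0,0'| tail -3;  python3 -c "
from h import *
plan(620,-180,200,65)"
```

```text
ft_force: [1.3, -0.4, -0.3]
width: 27.2
grasp_force: 30.0
pos [479.  342.   48.5] head 71.6 q6 -0.65 tilt 0.06 | tool d [0.  3.2 0.5] dist 3.0
ft_force: [-0.2, -0.4, 0.8]
width: 50.3
grasp_force: 0.0
ft_force: [1.5, 0.1, 0.4]
width: 69.8
grasp_force: 0.0
pos [482.2 344.4 205.7] head 71.6 q6 -0.65 tilt 0.73 | tool d [-296.1 -454.3    3.3] dist 542.0
rz total 0.116
```

```bash
python3 -m jog '-0.21,-0.32,0,0,0,0 | -0.21,-0.32,0,0,0,0 | -0.21,-0.32,0,0,0,0 | -0.21,-0.32,0,0,0,0 | -0.21,-0.32,0,0,0,0'| tail -3; python3 -m jog '-0.21,-0.32,0,0,0,0 | -0.21,-0.32,0,0,0,0 | -0.21,-0.32,0,0,0,0 | -0.21,-0.32,0,0,0,0 | -0.21,-0.32,0,0,0,0'| tail -3;python3 -m jog '-0.21,-0.32,0,0,0,0 | -0.21,-0.32,0,0,0,0 | -0.21,-0.32,0,0,0,0 | 0,0,0,0,0,0 | 0,0,0,0,0,0'| tail -3;  cat >> h.py <<'E'
def near(W,x,y,z,rad,tol=4):
    W=W.reshape(-1,3);return W[(abs(W[:,2]-z)<tol)&(np.hypot(W[:,0]-x,W[:,1]-y)<rad)]
def rect(P): return [np.round(a,1) for a in cv2.minAreaRect(P[:,:2].astype(np.float32))]+[np.median(P[:,2]).round(1),len(P)]
E
python3 - <<'E'
from h import *
plan(653.5,-201,131)
W=cloud(grab('wrist','w2.png'))
k=near(W,653,-201,154,30);print(k.mean(0),k.min(0),k.max(0))
print('brim',rect(near(W,653,-201,128,85)))
print('rim',rect(near(W,640,-210,105,95)))
T=cloud(grab('top','t1.png'))
print('top small lid',near(T,480,342,71,30,6).mean(0))
print('oblong rim',rect(near(T,482,108,85,95,5)))
E
```

```text
ft_force: [0.9, 0.1, 0.5]
width: 70.1
grasp_force: 0.0
ft_force: [0.7, -0.2, 0.1]
width: 69.9
grasp_force: 0.0
ft_force: [-0.5, -0.2, -0.2]
width: 69.8
grasp_force: 0.0
pos [ 606.5 -140.9  197.1] head 71.4 q6 -1.49 tilt 0.01 | tool d [-63.7 -42.   66.1] dist 101.0
[ 663.65884945 -203.2860925   153.76542411] [ 658.80174224 -212.27329272  152.33018857] [ 668.08433457 -192.78273781  155.54910531]
brim [array([ 654.6, -200. ]), array([153.4,  74.6]), np.float64(64.8), np.float64(127.9), 7278]
rim [array([ 654.9, -199.7]), array([120.3, 120.4]), np.float64(68.2), np.float64(104.6), 2315]
top small lid [479.98251953 338.62318646  69.90345772]
oblong rim [array([482.8, 107.6]), array([149.6,  70.2]), np.float64(86.6), np.float64(83.6), 359]
```

View pics/w2.png

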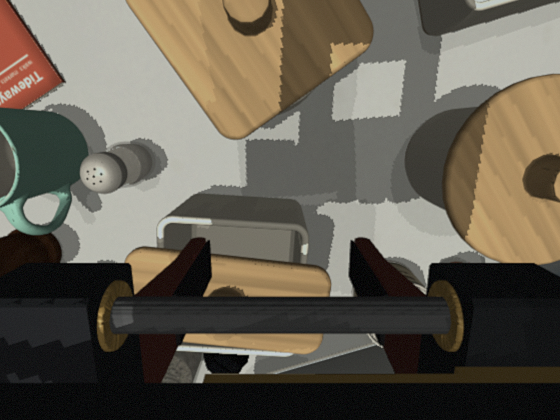

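The wrist view shows the oblong lid (its knob is behind the gripper bar at about (230,295)) lying across the square jar, whose rim is at (235,215). Both measured sizes match.

To row units: 20 mm is 0.2, -32 mm is -0.32.

```bash
python3 -m jog '-0.32,-0.205,0,0,0,0 | -0.32,-0.205,0,0,0,0 | 0,0,0,0,0,0 | 0,0,0.2,0,0,0 | 0,0,0,0,0,0'| tail -3; python3 -c "
from h import *
plan(654.6,-200,131)"
```

```text
ft_force: [-0.6, 0.8, -0.4]
width: 70.4
grasp_force: 0.0
pos [ 652.5 -196.1  174.4] head 71.7 q6 -1.56 tilt 0.28 | tool d [-3.4 -3.  43.4] dist 44.0
```

To row units: 20 mm is 0.2, 17 mm is 0.17.

```bash
python3 -m jog '-0.03,-0.03,0.2,0,0,0 | 0,0,0.17,0,0,0 | 0,0,0,0,0,0 | 0,0,0,0,0,0'| tail -3; python3 -c "
from h import *
plan(654.6,-200,131)"
```

```text
ft_force: [0.2, 0.0, 0.3]
width: 69.8
grasp_force: 0.0
pos [ 655.2 -200.3  140.1] head 71.7 q6 -1.57 tilt 0.15 | tool d [0.7 0.1 9.1] dist 9.0
```

```bash
python3 -m jog '0,0,0.09,0,0,0 | 0,0,0,0,0,0 | 0,0,0,0,0,0'| tail -3; python3 -c "
from h import *
plan(654.6,-200,131)"; python3 -m jog '0,0,0,0,0,0 | 0,0,0,0,0,0 | 0,0,0,0,0,0 | 0,0,0,0,0,0 | 0,0,0,0,0,0' 10| tail -3;python3 -m jog '0,0,0,0,0,0 | 0,0,0,0,0,0 | 0,0,0,0,0,0 | 0,0,0,0,0,0 | 0,0,0,0,0,0' 10| tail -3
```

```text
ft_force: [0.4, -0.1, -0.2]
width: 70.2
grasp_force: 0.0
pos [ 656.2 -201.6  132. ] head 71.6 q6 -1.57 tilt 0.01 | tool d [2. 1. 1.] dist 2.0
ft_force: [0.6, 0.6, 0.1]
width: 40.1
grasp_force: 0.0
ft_force: [-0.2, 1.1, 0.9]
width: 27.0
grasp_force: 30.0
```

```bash
python3 -m jog '0,0,-0.1,0,0,0 | 0,0,-0.25,0,0,0 | 0,0,-0.25,0,0,0 | 0,0,-0.25,0,0,0 | 0,0,0,0,0,0'| tail -3
python3 - <<'E'
from h import *
plan(482.8,110,215,93.4)
T=cloud(grab('top','t2.png'))
print('sq jar',rect(near(T,654.9,-202,105,95,5)))
E
```

```text
ft_force: [1.2, -0.3, -1.0]
width: 27.5
grasp_force: 30.0
pos [ 658.9 -202.8  222.8] head 71.6 q6 -1.57 tilt 0.5 | tool d [265.8 241.4   5.4] dist 359.0
rz total -0.38
sq jar [array([ 632. , -192.2]), array([120.2,  72.1]), np.float64(66.8), np.float64(103.9), 231]
```

```bash
python3 -m jog '0.265,0.24,0,0,0,0 | 0.265,0.24,0,0,0,0 | 0.265,0.24,0,0,0,0 | 0.265,0.24,0,0,0,0 | 0.265,0.24,0,0,0,0'| tail -3;python3 -m jog '0.265,0.24,0,0,0,0 | 0.265,0.24,0,0,0,0 | 0.265,0.24,0,0,0,0 | 0.265,0.24,0,0,0,0 | 0.265,0.24,0,0,0,0'| tail -3;python3 -m jog '0,0,0,0,0,-1.9 | 0,0,0,0,0,-1.9 | 0,0,0,0,0,-1.9 | 0,0,0,0,0,-1.9 | 0,0,0,0,0,0'| tail -3; python3 -m jog '0,0,0,0,0,0 | 0,0,0,0,0,0'| tail -3;python3 - <<'E'
from h import *
plan(482.8,110,160,93.4)
p=status.get_obs()['ee_pos']
T=cloud(grab('top','t3.png'))
print('lid brim',rect(near(T,p[0],p[1],p[2]-3,95,5)))
print('sq jar',rect(near(T,654.9,-202,105,95,5)))
W=cloud(grab('wrist','w3.png'))
print('wrist lid brim',rect(near(W,p[0],p[1],p[2]-3,95,5)))
print('wrist jar',rect(near(W,482.8,109.7,85,95,5)))
E
```

```text
ft_force: [-0.0, 0.5, -1.8]
width: 27.4
grasp_force: 30.0
ft_force: [0.3, 0.9, -0.7]
width: 27.6
grasp_force: 30.0
ft_force: [-1.2, 0.1, -2.2]
width: 27.7
grasp_force: 30.0
ft_force: [-0.0, 0.5, -1.7]
width: 27.8
grasp_force: 30.0
pos [479.9 109.3 216. ] head 93.2 q6 -1.43 tilt 0.07 | tool d [-3.   0.6 55.9] dist 56.0
rz total -0.003
lid brim [array([446.1,  78. ]), array([20.1, 89.9]), np.float64(1.4), np.float64(211.5), 216]
sq jar [array([ 654.5, -202.2]), array([120.4, 121.8]), np.float64(67.8), np.float64(103.8), 429]
wrist lid brim [array([472.7, 109. ]), array([153.7,  63.5]), np.float64(86.5), np.float64(212.5), 21821]
wrist jar [array([453.9, 111.1]), array([147.9,  12.1]), np.float64(86.3), np.float64(84.6), 1281]
```

View pics/w3.png

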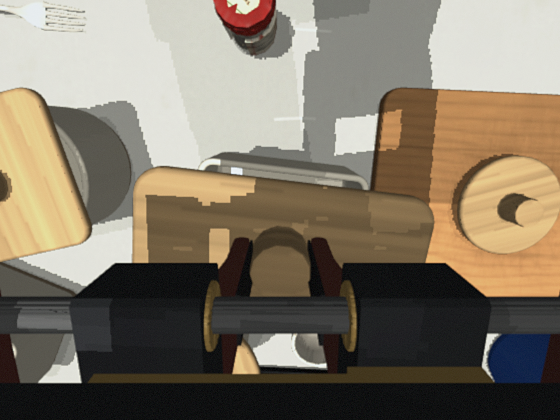

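The wrist view shows the oblong lid held (brim from (140,170) to (430,205)) parallel to the oblong jar's rim at (285,170). It needs about 4.6 mm more in x.

To row units: -4.6 mm is -0.046, 25 mm is 0.25.

```bash
python3 -m jog '-0.046,0.008,0.1,0,0,0 | 0,0,0.25,0,0,0 | 0,0,0.25,0,0,0 | 0,0,0.25,0,0,0 | 0,0,0,0,0,0'| tail -3; python3 -m jog '0,0,0,0,0,0 | 0,0,0,0,0,0'| tail -3;python3 - <<'E'
from h import *
plan(484.5,110.3,98,93.4)
E
```

```text
ft_force: [-2.0, -0.0, -1.5]
width: 27.5
grasp_force: 30.0
ft_force: [0.4, -0.7, -1.1]
width: 27.2
grasp_force: 30.0
pos [485.5 110.6 132.1] head 93.4 q6 -1.43 tilt 0.03 | tool d [ 1.1 -0.2 34.1] dist 34.0
rz total -0.0
```

```bash
python3 -m jog '0.01,0,0.1,0,0,0 | 0,0,0.1,0,0,0 | 0,0,0.08,0,0,0 | 0,0,0,0,0,0 | 0,0,0,0,0,0'| tail -3
python3 - <<'E'
from h import *
plan(484.5,110.3,98,93.4)
E
```

```text
ft_force: [-0.1, -0.3, -1.7]
width: 27.1
grasp_force: 30.0
pos [483.4 110.3 103. ] head 93.4 q6 -1.43 tilt 0.07 | tool d [-1.1 -0.1  5. ] dist 5.0
rz total -0.0
```

Inserted freely: the plug is about 9 mm below the rim and there is no contact force. I'll lower it the rest of the way, release and check.

To row units: 3 mm is 0.03, 2 mm is 0.02.

```bash
python3 -m jog '0,0,0.03,0,0,0 | 0,0,0.02,0,0,0 | 0,0,0,0,0,0 | 0,0,0,0,0,0'| tail -3; python3 -c "
from h import *
plan(484.5,110.3,98)"
python3 -m jog '0,0,0,0,0,0 | 0,0,0,0,0,0 | 0,0,0,0,0,0 | 0,0,0,0,0,0 | 0,0,0,0,0,0' 70| tail -3
python3 -m jog '0,0,-0.3,0,0,0 | 0,0,-0.4,0,0,0 | 0,0,-0.4,0,0,0 | 0,0,0,0,0,0 | 0,0,0,0,0,0'| tail -3
python3 - <<'E'
from h import *
W=cloud(grab('wrist'))
print('wrist lid brim',rect(near(W,484,110,94,95,6)))
plan(471,-116,205,74)
E
```

```text
ft_force: [0.2, 0.4, -1.7]
width: 27.5
grasp_force: 30.0
pos [483.9 110.5  98.6] head 93.4 q6 -1.43 tilt 0.0 | tool d [-0.6 -0.2  0.6] dist 1.0
ft_force: [-0.2, -0.8, -0.8]
width: 57.6
grasp_force: 0.0
ft_force: [-0.4, -0.2, -1.2]
width: 70.0
grasp_force: 0.0
wrist lid brim [array([482.3, 110.3]), array([154.2,  74.3]), np.float64(86.6), np.float64(93.9), 14151]
pos [484.  110.5 209. ] head 93.4 q6 -1.43 tilt 0.1 | tool d [  26.4 -225.3    3.9] dist 227.0
rz total 0.338
```

```bash
python3 -m jog '0.1,-0.38,0,0,0,0 | 0.1,-0.38,0,0,0,0 | 0.1,-0.38,0,0,0,0 | 0.1,-0.38,0,0,0,0 | 0.1,-0.38,0,0,0,0'| tail -3
python3 -m jog '0.07,-0.38,0,0,0,0 | 0,0,0,0,0,0 | 0,0,0,0,0,0'| tail -3
python3 - <<'E'
from h import *
W=cloud(grab('wrist'))
print('lid brim',rect(near(W,471,-116,118,100,4)))
k=near(W,471,-116,144,25);print(k.mean(0),k.min(0),k.max(0))
print('jar',rect(near(W,471,-116,95,75,4)))
plan(471,-115.4,121)
E
```

```text
ft_force: [1.5, 0.5, 0.8]
width: 70.2
grasp_force: 0.0
ft_force: [-0.5, 0.1, 0.2]
width: 70.0
grasp_force: 0.0
lid brim [array([ 470.7, -116.3]), array([123. , 124.4]), np.float64(16.0), np.float64(118.0), 16496]
[ 469.87703646 -116.19832309  143.66334901] [ 457.13708678 -129.82679329  140.04038716] [ 484.60570342 -102.58763933  146.23283601]
jar [array([ 411.9, -131.4]), array([ 3.3, 38.2]), np.float64(15.7), np.float64(94.1), 142]
pos [ 439.3 -120.7  207. ] head 93.3 q6 -1.92 tilt 0.19 | tool d [-32.3   3.4  85.9] dist 92.0
```

Square lid is at (470.7,-116), brim 118 mm, yaw 16°.

```bash
python3 -m jog '-0.32,0.03,0,0,0,0 | 0,0,0.2,0,0,0 | 0,0,0.25,0,0,0 | 0,0,0.2,0,0,0 | 0,0,0,0,0,0'| tail -3
python3 -m jog '0,0,0,0,0,0 | 0,0,0,0,0,0'| tail -3;python3 -c "
from h import *
plan(470.5,-116,121)"
```

```text
ft_force: [-0.5, 0.8, -0.7]
width: 69.5
grasp_force: 0.0
ft_force: [-0.1, 0.2, -0.2]
width: 69.9
grasp_force: 0.0
pos [ 472.6 -114.8  143.9] head 93.5 q6 -1.89 tilt 0.01 | tool d [ 2.2 -1.1 22.9] dist 23.0
```

To row units: 12 mm is 0.12, 10 mm is 0.1.

```bash
python3 -m jog '0.02,-0.01,0.1,0,0,0 | 0,0,0.12,0,0,0 | 0,0,0.01,0,0,0 | 0,0,0,0,0,0 | 0,0,0,0,0,0'| tail -3
python3 -c "
from h import *
plan(470.5,-116,121)"
python3 -m jog '0,0,0,0,0,0 | 0,0,0,0,0,0 | 0,0,0,0,0,0 | 0,0,0,0,0,0 | 0,0,0,0,0,0' 10| tail -3;python3 -m jog '0,0,0,0,0,0 | 0,0,0,0,0,0 | 0,0,0,0,0,0 | 0,0,0,0,0,0 | 0,0,0,0,0,0'| tail -3
python3 -m jog '0,0,-0.1,0,0,0 | 0,0,-0.25,0,0,0 | 0,0,-0.35,0,0,0 | 0,0,-0.35,0,0,0 | 0,0,0,0,0,0'| tail -3; python3 -c "
from h import *
plan(655,-200,225)
print(rect(near(cloud(grab('top')),471,-118,95,75,5)))"
```

```text
ft_force: [-0.1, 0.1, 0.4]
width: 70.1
grasp_force: 0.0
pos [ 470.6 -116.9  121.1] head 93.4 q6 -1.9 tilt 0.05 | tool d [0.  0.9 0.1] dist 1.0
ft_force: [0.0, 0.5, 0.7]
width: 40.4
grasp_force: 0.0
ft_force: [-0.7, 0.9, 1.2]
width: 27.5
grasp_force: 30.0
ft_force: [1.7, -0.8, -2.1]
width: 27.2
grasp_force: 30.0
pos [ 473.8 -117.7  232. ] head 93.4 q6 -1.9 tilt 0.59 | tool d [-176.   -92.8    9.1] dist 199.0
[array([458. , -70.7]), array([101.4,  27.8]), np.float64(15.8), np.float64(94.1), 113]
```

```bash
python3 -m jog '-0.293,-0.155,0,0,0,0 | -0.293,-0.155,0,0,0,0 | -0.293,-0.155,0,0,0,0 | -0.293,-0.155,0,0,0,0 | -0.293,-0.155,0,0,0,0'| tail -3
python3 -m jog '-0.293,-0.155,0,0,0,0 | 0,0,0,0,0,2.2 | 0,0,0,0,0,2.2 | 0,0,0,0,0,2.2 | 0,0,0,0,0,2.2'| tail -3
python3 -m jog '0,0,0,0,0,2.2 | 0,0,0,0,0,2.2 | 0,0,0,0,0,0 | 0,0,0,0,0,0 | 0,0,0,0,0,0'| tail -3
python3 - <<'E'
from h import *
plan(655,-200,225,55.4)
p=status.get_obs()['ee_pos']
W=cloud(grab('wrist','w4.png'))
b=near(W,p[0],p[1],p[2]-3,100,5);print('brim',rect(b),b.max(0))
j=near(W,655,-200,105,95,4);print('jar',rect(j));np.save('/tmp/b.npy',b)
E
```

```text
ft_force: [1.0, 0.8, 0.0]
width: 27.3
grasp_force: 30.0
ft_force: [-0.6, 0.1, -0.5]
width: 27.4
grasp_force: 30.0
ft_force: [0.2, -0.1, -1.2]
width: 27.5
grasp_force: 30.0
pos [ 650.8 -199.1  224.7] head 55.8 q6 -1.29 tilt 0.08 | tool d [-4.   1.6 -0.3] dist 4.0
rz total 0.006
brim [array([ 651.4, -199.8]), array([124.5, 124. ]), np.float64(68.5), np.float64(222.0), 31179] [ 711.89751141 -123.59099264  226.65322851]
jar [array([0., 0.]), array([0., 0.]), np.float64(0.0), np.float64(nan), 0]
  return _methods._mean(a, axis=axis, dtype=dtype,
  ret = ret.dtype.type(ret / rcount)
```

View pics/w4.png

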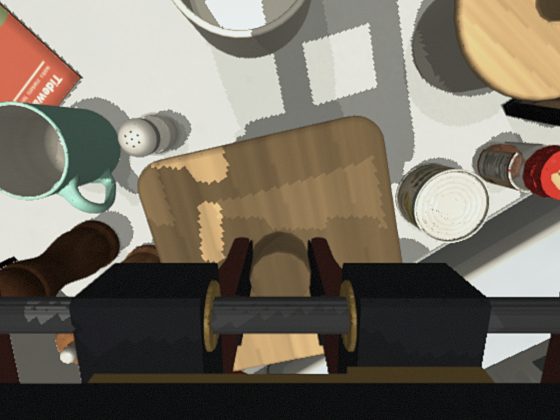

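The wrist view shows the square lid held, brim edge from (140,170) to (380,120), covering its jar. It measures 124.5×124 mm at (651.4,-199.8), yaw 68.5°. The mill at (90,240) is clear of the descent.

To row units: 10 mm is 0.1, 2 mm is 0.02.

```bash
python3 -m jog '-0.029,0.02,0.1,0,0,0 | 0,0,0.25,0,0,0 | 0,0,0.25,0,0,0 | 0,0,0.15,0,0,0 | 0,0,0,0,0,0'| tail -3
python3 -m jog '0,0,0,0,0,0 | 0,0,0,0,0,0'| tail -3
python3 - <<'E'
from h import *
plan(654.4,-199,117,55.4)
E
```

```text
ft_force: [-0.1, -0.1, -1.4]
width: 27.6
grasp_force: 30.0
ft_force: [0.9, 0.2, -2.3]
width: 27.7
grasp_force: 30.0
pos [ 655.5 -199.4  151.2] head 55.6 q6 -1.28 tilt 0.07 | tool d [ 1.2 -0.3 34.2] dist 34.0
rz total 0.004
```

To row units: 10 mm is 0.1, 8 mm is 0.08.

```bash
python3 -m jog '0.01,0,0.1,0,0,0 | 0,0,0.1,0,0,0 | 0,0,0.08,0,0,0 | 0,0,0,0,0,0 | 0,0,0,0,0,0'| tail -3
python3 - <<'E'
from h import *
plan(654.4,-199,117,55.4)
E
```

```text
ft_force: [-0.5, 0.1, -1.2]
width: 27.3
grasp_force: 30.0
pos [ 653.4 -198.4  121.6] head 55.6 q6 -1.28 tilt 0.09 | tool d [-1.1  0.1  4.6] dist 5.0
rz total 0.003
```

```bash
python3 -m jog '0,0,0.03,0,0,0 | 0,0,0.015,0,0,0 | 0,0,0,0,0,0 | 0,0,0,0,0,0'| tail -3; python3 -c "
from h import *
plan(655,-200,117)"
python3 -m jog '0,0,0,0,0,0 | 0,0,0,0,0,0 | 0,0,0,0,0,0 | 0,0,0,0,0,0 | 0,0,0,0,0,0' 70| tail -3
python3 -m jog '0,0,-0.3,0,0,0 | 0,0,-0.35,0,0,0 | 0,0,-0.35,0,0,0 | 0,0,0,0,0,0 | 0,0,0,0,0,0'| tail -3
python3 - <<'E'
from h import *
W=cloud(grab('wrist'))
print('wrist lid brim',rect(near(W,655,-200,114,95,6)))
T=cloud(grab('top'))
print('top brim',rect(near(T,655,-202,114,95,6)),'round jar',rect(near(T,471,-118,95,75,5)))
W=T;print('oblong',rect(near(T,482,108,94,95,5)))
plan(600,37,215)
E
```

```text
ft_force: [0.4, 0.5, -1.2]
width: 27.4
grasp_force: 30.0
pos [ 654.  -198.6  118.1] head 55.6 q6 -1.28 tilt 0.01 | tool d [-1.5 -0.6  1.1] dist 2.0
ft_force: [-0.3, 0.5, 0.2]
width: 57.5
grasp_force: 0.0
ft_force: [-0.3, 1.0, -0.6]
width: 69.9
grasp_force: 0.0
wrist lid brim [array([ 654.6, -199.5]), array([124.3, 123.9]), np.float64(68.0), np.float64(113.9), 20592]
top brim [array([ 654. , -201.3]), array([124.3, 124.2]), np.float64(68.0), np.float64(113.6), 2010] round jar [array([ 470.3, -116.8]), array([124.2, 123.8]), np.float64(2.0), np.float64(93.9), 366]
oblong [array([481.9, 107.8]), array([153.7,  74. ]), np.float64(86.5), np.float64(93.1), 1575]
pos [ 653.4 -198.5  217.4] head 55.6 q6 -1.28 tilt 0.05 | tool d [177.2 164.    2.5] dist 241.0
```

To row units: 25.3 mm is 0.253, 23.4 mm is 0.234.

```bash
python3 -m jog '0.253,0.234,0,0,0,0 | 0.253,0.234,0,0,0,0 | 0.253,0.234,0,0,0,0 | 0.253,0.234,0,0,0,0 | 0.253,0.234,0,0,0,0'| tail -3
python3 -m jog '0.253,0.234,0,0,0,0 | 0.253,0.234,0,0,0,0 | 0,0,0,0,0,0 | 0,0,0,0,0,0 | 0,0,0,0,0,0'| tail -3
python3 - <<'E'
from h import *
W=cloud(grab('wrist'))
b=near(W,630.5,37,133,80);print('brim',rect(b),cv2.minEnclosingCircle(b[:,:2].astype(np.float32)))
k=near(W,630.5,37,159,25);print(k.mean(0),k.min(0),k.max(0))
print('jar',rect(near(W,470,-115,95,75,4)))
plan(630.5,36.7,136)
E
```

```text
ft_force: [0.1, 0.2, 0.2]
width: 70.0
grasp_force: 0.0
ft_force: [-0.7, -0.8, -0.7]
width: 70.2
grasp_force: 0.0
brim [array([621.1,  43.2]), array([129.7, 104.7]), np.float64(56.0), np.float64(132.9), 15624] ((631.2849731445312, 36.35044860839844), 64.95610046386719)
[630.50780285  36.69356403 158.65062756] [617.59532114  22.49922831 155.08035041] [644.51874068  49.90960297 161.06244678]
jar [array([ 479.8, -106.7]), array([102.4, 125. ]), np.float64(44.4), np.float64(94.4), 2472]
pos [600.2  35.8 217.1] head 55.6 q6 -0.93 tilt 0.09 | tool d [-24.5  18.   81. ] dist 87.0
```

```bash
python3 - <<'E'
from h import *
from scipy.optimize import least_squares as ls
j=near(cloud(np.load('/tmp/wrist.npz')),470,-115,95,75,4)[:,:2]
r=np.hypot(j[:,0]-470,j[:,1]+115);j=j[r>52]
f=ls(lambda c:np.hypot(j[:,0]-c[0],j[:,1]-c[1])-60,[470,-115],loss='soft_l1');print(f.x,f.cost)
E
python3 -m jog '-0.245,0.18,0,0,0,0 | 0,0,0.2,0,0,0 | 0,0,0.25,0,0,0 | 0,0,0.15,0,0,0 | 0,0,0,0,0,0'| tail -3
python3 -m jog '0,0,0,0,0,0 | 0,0,0,0,0,0'| tail -3;python3 -c "
from h import *
plan(630.7,36.6,136)"
```

```text
[ 471.44314541 -114.39813274] 2201.130319346769
ft_force: [-0.9, -0.2, -0.4]
width: 70.1
grasp_force: 0.0
ft_force: [-0.4, -0.6, 0.9]
width: 69.8
grasp_force: 0.0
pos [631.6  36.7 158.8] head 55.5 q6 -0.93 tilt 0.05 | tool d [ 0.7 -0.6 22.8] dist 23.0
```

```bash
python3 -m jog '0.007,-0.006,0.1,0,0,0 | 0,0,0.12,0,0,0 | 0,0,0.01,0,0,0 | 0,0,0,0,0,0 | 0,0,0,0,0,0'| tail -3
python3 -c "
from h import *
plan(630.7,36.6,136)"
python3 -m jog '0,0,0,0,0,0 | 0,0,0,0,0,0 | 0,0,0,0,0,0 | 0,0,0,0,0,0 | 0,0,0,0,0,0' 10| tail -3;python3 -m jog '0,0,0,0,0,0 | 0,0,0,0,0,0 | 0,0,0,0,0,0 | 0,0,0,0,0,0 | 0,0,0,0,0,0'| tail -3
python3 -m jog '0,0,-0.1,0,0,0 | 0,0,-0.25,0,0,0 | 0,0,-0.35,0,0,0 | 0,0,-0.2,0,0,0 | 0,0,0,0,0,0'| tail -3; python3 -c "
from h import *
plan(471,-114.4,225)"
```

```text
ft_force: [0.1, 0.4, 0.1]
width: 70.2
grasp_force: 0.0
pos [629.8  37.6 134.9] head 55.6 q6 -0.93 tilt 0.03 | tool d [-1.3 -0.3 -1.1] dist 2.0
ft_force: [-0.1, -0.2, -0.1]
width: 40.5
grasp_force: 0.0
ft_force: [0.4, 0.3, -0.1]
width: 27.6
grasp_force: 30.0
ft_force: [0.3, 1.3, -0.7]
width: 27.0
grasp_force: 30.0
pos [632.8  37.6 230.7] head 55.6 q6 -0.93 tilt 0.49 | tool d [  47.6 -216.9    4.3] dist 222.0
```

To row units: -36 mm is -0.36, 8 mm is 0.08.

```bash
python3 -m jog '0.08,-0.36,0,0,0,0 | 0.08,-0.36,0,0,0,0 | 0.08,-0.36,0,0,0,0 | 0.08,-0.36,0,0,0,0 | 0.08,-0.36,0,0,0,0'| tail -3
python3 -m jog '0.08,-0.36,0,0,0,0 | 0,0,0,0,0,0 | 0,0,0,0,0,0 | 0,0,0,0,0,0'| tail -3
python3 - <<'E'
from h import *
p=status.get_obs()['ee_pos']
W=cloud(grab('wrist'))
b=near(W,p[0],p[1],p[2]-3,100,5);print('brim',rect(b),cv2.minEnclosingCircle(b[:,:2].astype(np.float32)))
plan(471,-114.4,150)
T=cloud(grab('top'));b=near(T,630.5,34,110,75,5);print('small jar',rect(b),cv2.minEnclosingCircle(b[:,:2].astype(np.float32)))
E
```

```text
ft_force: [-0.2, -0.3, -1.4]
width: 27.3
grasp_force: 30.0
ft_force: [0.1, 0.4, -1.1]
width: 27.2
grasp_force: 30.0
brim [array([ 468.9, -109.3]), array([118.3, 127.1]), np.float64(89.9), np.float64(222.8), 26691] ((469.7984924316406, -114.809814453125), 64.91868591308594)
pos [ 468.9 -113.2  224.9] head 55.6 q6 -1.23 tilt 0.03 | tool d [-2.4  0.1 74.9] dist 75.0
small jar [array([629.4,  32.7]), array([96.3, 95.1]), np.float64(0.4), np.float64(108.6), 267] ((630.3427124023438, 32.74861526489258), 49.36259841918945)
```

To row units: 1 mm is 0.01, -0.8 mm is -0.008.

```bash
python3 -m jog '-0.008,0.01,0.1,0,0,0 | 0,0,0.25,0,0,0 | 0,0,0.25,0,0,0 | 0,0,0.25,0,0,0 | 0,0,0,0,0,0'| tail -3
python3 -m jog '0,0,0,0,0,0 | 0,0,0,0,0,0'| tail -3; python3 -c "
from h import *
plan(470.1,-112.8,107)"
```

```text
ft_force: [0.1, 1.5, -1.0]
width: 27.6
grasp_force: 30.0
ft_force: [-0.0, 0.2, -1.1]
width: 27.3
grasp_force: 30.0
pos [ 470.3 -112.9  140.5] head 55.6 q6 -1.23 tilt 0.02 | tool d [ 0.2 -0.  33.5] dist 33.0
```

To row units: 10 mm is 0.1, 8 mm is 0.08.

```bash
python3 -m jog '0,0,0.1,0,0,0 | 0,0,0.1,0,0,0 | 0,0,0.08,0,0,0 | 0,0,0,0,0,0 | 0,0,0,0,0,0'| tail -3; python3 -c "
from h import *
plan(470.1,-112.8,107)"
```

```text
ft_force: [0.3, 1.3, -1.5]
width: 27.5
grasp_force: 30.0
pos [ 469.  -113.1  111.5] head 55.6 q6 -1.23 tilt 0.07 | tool d [-0.7  0.8  4.5] dist 5.0
```

To row units: 3 mm is 0.03, 1.5 mm is 0.015.

```bash
python3 -m jog '-0.007,0.008,0.03,0,0,0 | 0,0,0.015,0,0,0 | 0,0,0,0,0,0 | 0,0,0,0,0,0'| tail -3; python3 -c "
from h import *
plan(471,-114,107)"
python3 -m jog '0,0,0,0,0,0 | 0,0,0,0,0,0 | 0,0,0,0,0,0 | 0,0,0,0,0,0 | 0,0,0,0,0,0' 70| tail -3
python3 -m jog '0,0,-0.3,0,0,0 | 0,0,-0.35,0,0,0 | 0,0,-0.3,0,0,0 | 0,0,0,0,0,0 | 0,0,0,0,0,0'| tail -3
python3 - <<'E'
from h import *
W=cloud(grab('wrist'))
b=near(W,471,-114,104,80,6);print('brim',rect(b),cv2.minEnclosingCircle(b[:,:2].astype(np.float32)))
plan(450,342,200)
E
```

```text
ft_force: [0.5, 0.2, -1.2]
width: 27.5
grasp_force: 30.0
pos [ 470.6 -112.9  107.6] head 55.6 q6 -1.23 tilt 0.01 | tool d [-1.  -0.7  0.6] dist 1.0
ft_force: [0.2, 0.6, 0.0]
width: 57.3
grasp_force: 0.0
ft_force: [0.4, 0.3, 0.1]
width: 70.0
grasp_force: 0.0
brim [array([ 471.9, -114.1]), array([129.2, 128.7]), np.float64(62.7), np.float64(103.9), 18714] ((472.3846740722656, -114.5839614868164), 65.15997314453125)
pos [ 470.5 -112.9  202.7] head 55.6 q6 -1.23 tilt 0.07 | tool d [274.1 363.6   2.6] dist 455.0
```

Units first: shifts go in units of 100 mm and turns go in units of 0.05 rad. So 30.3 mm is 0.303, 22.8 mm is 0.228.

```bash
python3 -m jog '0.228,0.303,0,0,0,0 | 0.228,0.303,0,0,0,0 | 0.228,0.303,0,0,0,0 | 0.228,0.303,0,0,0,0 | 0.228,0.303,0,0,0,0'| tail -3
python3 -m jog '0.228,0.303,0,0,0,0 | 0.228,0.303,0,0,0,0 | 0.228,0.303,0,0,0,0 | 0.228,0.303,0,0,0,0 | 0.228,0.303,0,0,0,0'| tail -3
python3 -m jog '0.228,0.303,0,0,0,0 | 0.228,0.303,0,0,0,0 | 0,0,0,0,0,0 | 0,0,0,0,0,0 | 0,0,0,0,0,0'| tail -3
python3 - <<'E'
from h import *
W=cloud(grab('wrist'))
b=near(W,480,342,45,60);print('brim',rect(b))
k=near(W,480,342,71,25);print(k.mean(0),k.min(0),k.max(0))
plan(480,342,48)
print(status.get_obs()['t'])
E
```

```text
ft_force: [0.4, -0.0, -1.0]
width: 69.9
grasp_force: 0.0
ft_force: [1.0, -0.6, -0.4]
width: 69.7
grasp_force: 0.0
ft_force: [-0.6, 0.4, -0.2]
width: 69.9
grasp_force: 0.0
brim [array([479.8, 341.6]), array([100.6, 101.1]), np.float64(10.7), np.float64(45.1), 7387]
[479.22230779 341.96717945  70.80844672] [466.51682677 327.74787626  67.21156655] [493.19865702 355.06052213  73.08323357]
pos [449.5 340.3 201.1] head 55.6 q6 -0.34 tilt 0.18 | tool d [-24.3  19.1 153. ] dist 156.0
27.45
```

To row units: 35 mm is 0.35, 30 mm is 0.3.

```bash
python3 -m jog '-0.24,0.19,0,0,0,0 | 0,0,0.3,0,0,0 | 0,0,0.35,0,0,0 | 0,0,0.35,0,0,0 | 0,0,0.2,0,0,0'| tail -3
python3 -m jog '0,0,0,0,0,0 | 0,0,0,0,0,0 | 0,0,0,0,0,0'| tail -3;python3 -c "
from h import *
plan(479.6,341.8,48)"
```

```text
ft_force: [-0.4, -0.7, -0.2]
width: 70.1
grasp_force: 0.0
ft_force: [-0.4, -0.5, 0.1]
width: 70.4
grasp_force: 0.0
pos [481.8 343.4  83.7] head 55.5 q6 -0.37 tilt 0.08 | tool d [ 0.9 -2.6 35.7] dist 36.0
```

To row units: 15 mm is 0.15, 5.5 mm is 0.055.

```bash
python3 -m jog '0.009,-0.025,0.15,0,0,0 | 0,0,0.15,0,0,0 | 0,0,0.055,0,0,0 | 0,0,0,0,0,0 | 0,0,0,0,0,0'| tail -3
python3 -c "
from h import *
plan(479.6,341.8,48)"
python3 -m jog '0,0,0,0,0,0 | 0,0,0,0,0,0 | 0,0,0,0,0,0 | 0,0,0,0,0,0 | 0,0,0,0,0,0' 10| tail -3;python3 -m jog '0,0,0,0,0,0 | 0,0,0,0,0,0 | 0,0,0,0,0,0 | 0,0,0,0,0,0 | 0,0,0,0,0,0'| tail -3
python3 -m jog '0,0,-0.2,0,0,0 | 0,0,-0.4,0,0,0 | 0,0,-0.4,0,0,0 | 0,0,-0.4,0,0,0 | 0,0,-0.4,0,0,0'| tail -3; python3 -m jog '0,0,0,0,0,0 | 0,0,0,0,0,0'| tail -3; python3 -c "
from h import *
plan(565,35.3,225)"
```

```text
ft_force: [1.2, -0.2, 0.2]
width: 70.0
grasp_force: 0.0
pos [479.4 342.6  48.3] head 55.6 q6 -0.37 tilt 0.09 | tool d [-0.6 -0.6  0.3] dist 1.0
ft_force: [-0.4, -0.9, 0.5]
width: 40.2
grasp_force: 0.0
ft_force: [-0.1, 0.1, 1.3]
width: 27.5
grasp_force: 30.0
ft_force: [1.3, -0.3, -1.6]
width: 27.4
grasp_force: 30.0
ft_force: [-0.3, -0.7, -0.8]
width: 27.6
grasp_force: 30.0
pos [479.9 343.  229.5] head 55.6 q6 -0.37 tilt 0.3 | tool d [-244.2 -205.7    4. ] dist 319.0
```

```bash
python3 -c "
from h import *
plan(600,-65,226)"
```

```text
pos [479.9 343.  229.5] head 55.6 q6 -0.37 tilt 0.3 | tool d [-329.7 -268.7    2.8] dist 425.0
```

To row units: -30 mm is -0.3, -24.4 mm is -0.244.

```bash
python3 -m jog '-0.3,-0.244,0,0,0,0 | -0.3,-0.244,0,0,0,0 | -0.3,-0.244,0,0,0,0 | -0.3,-0.244,0,0,0,0 | -0.3,-0.244,0,0,0,0'| tail -3
python3 -m jog '-0.3,-0.244,0,0,0,0 | -0.3,-0.244,0,0,0,0 | -0.3,-0.244,0,0,0,0 | -0.3,-0.244,0,0,0,0 | -0.3,-0.244,0,0,0,0'| tail -3
python3 -m jog '-0.3,-0.244,0,0,0,0 | 0,0,0,0,0,0 | 0,0,0,0,0,0 | 0,0,0,0,0,0'| tail -3
python3 - <<'E'
from h import *
p=status.get_obs()['ee_pos']
W=cloud(grab('wrist','w5.png'))
b=near(W,p[0],p[1],p[2]-3,80,5);print('lid',rect(b),cv2.minEnclosingCircle(b[:,:2].astype(np.float32)))
j=near(W,630,35,110,70);print('jar',rect(j),cv2.minEnclosingCircle(j[:,:2].astype(np.float32)))
T=cloud(grab('top'));b=near(T,630.5,34,110,75,5);print('top jar',rect(b),cv2.minEnclosingCircle(b[:,:2].astype(np.float32)))
plan(630.3,35.3,225)
E
```

```text
ft_force: [0.9, 0.9, -0.4]
width: 27.5
grasp_force: 30.0
ft_force: [0.9, 0.7, -1.4]
width: 27.5
grasp_force: 30.0
ft_force: [0.1, -0.4, -1.7]
width: 27.6
grasp_force: 30.0
lid [array([594.6, -67. ]), array([93. , 99.6]), np.float64(20.5), np.float64(223.1), 14683] ((598.4386596679688, -65.95671081542969), 51.12259292602539)
jar [array([630.6,  37.7]), array([97.6, 93.5]), np.float64(2.0), np.float64(109.6), 2556] ((630.8118896484375, 35.45478057861328), 49.143802642822266)
top jar [array([630.2,  32.8]), array([94.3, 94.9]), np.float64(1.2), np.float64(109.1), 263] ((630.3328857421875, 33.017723083496094), 49.26652908325195)
pos [598.2 -64.4 225.9] head 55.6 q6 -1.1 tilt 0.14 | tool d [ 29.8 100.4   0.9] dist 105.0
```

View pics/w5.png

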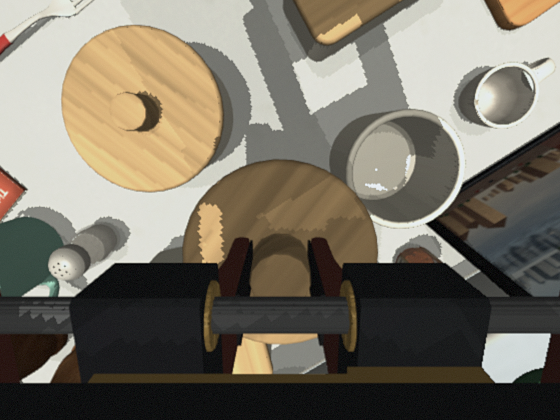

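The wrist view shows the small lid held at (280,245) and the open small jar at (405,168). The jar centre is (630.7,35.5).

To row units: 34 mm is 0.34, 10.2 mm is 0.102.

```bash
python3 -m jog '0.102,0.34,0,0,0,0 | 0.102,0.34,0,0,0,0 | 0.102,0.34,0,0,0,0 | 0,0,0,0,0,0 | 0,0,0,0,0,0'| tail -3
python3 -m jog '0,0,0.25,0,0,0 | 0,0,0.25,0,0,0 | 0,0,0.15,0,0,0 | 0,0,0,0,0,0 | 0,0,0,0,0,0'| tail -3
python3 - <<'E'
from h import *
plan(630.5,37,122)
p=status.get_obs()['ee_pos']
W=cloud(grab('wrist'))
b=near(W,p[0],p[1],p[2]-3,80,5);print('lid',rect(b),cv2.minEnclosingCircle(b[:,:2].astype(np.float32)))
E
```

```text
ft_force: [0.3, 0.5, -0.4]
width: 27.3
grasp_force: 30.0
ft_force: [-1.2, 0.3, 0.4]
width: 27.7
grasp_force: 30.0
pos [630.6  35.5 161.4] head 55.6 q6 -0.93 tilt 0.13 | tool d [ 0.9  1.3 39.4] dist 39.0
lid [array([627.6,  33.8]), array([93.5, 99.8]), np.float64(21.3), np.float64(159.5), 14684] ((631.4993896484375, 34.420684814453125), 51.0654411315918)
```

To row units: 14 mm is 0.14, 10 mm is 0.1.

```bash
python3 -m jog '0.012,0.005,0.1,0,0,0 | 0,0,0.14,0,0,0 | 0,0,0.1,0,0,0 | 0,0,0,0,0,0 | 0,0,0,0,0,0'| tail -3; python3 -c "
from h import *
plan(630,36.5,122)"
```

```text
ft_force: [-0.1, 0.6, -1.6]
width: 27.6
grasp_force: 30.0
pos [630.7  36.8 127.8] head 55.6 q6 -0.93 tilt 0.04 | tool d [ 0.4 -0.6  5.8] dist 6.0
```

```bash
python3 -m jog '0,0,0.03,0,0,0 | 0,0,0.025,0,0,0 | 0,0,0,0,0,0 | 0,0,0,0,0,0'| tail -3; python3 -c "
from h import *
plan(630,36.5,122)"
python3 -m jog '0,0,0,0,0,0 | 0,0,0,0,0,0 | 0,0,0,0,0,0 | 0,0,0,0,0,0 | 0,0,0,0,0,0' 70| tail -3
python3 -m jog '0,0,-0.3,0,0,0 | 0,0,-0.35,0,0,0 | 0,0,-0.3,0,0,0 | 0,0,0,0,0,0 | 0,0,0,0,0,0'| tail -3
python3 -m jog '0.4,0,0,0,0,0 | 0.4,0,0,0,0,0 | 0.4,0,0,0,0,0 | 0.4,0,0,0,0,0 | 0,0,0,0,0,0'| tail -3
python3 -m jog '0,0,0,0,0,0 | 0,0,0,0,0,0 | 0,0,0,0,0,0'| tail -3
python3 - <<'E'
from h import *
T=cloud(grab('top','t9.png'));s=grab('scene','s9.png')
for n,x,y,z,r in [('small',630,33,119,60),('round',471,-117,104,75),('square',654,-202,114,90),('oblong',482,108,94,90)]:
    b=near(T,x,y,z,r,5);A=np.c_[b[:,:2]-b[:,:2].mean(0),np.ones(len(b))];c=np.linalg.lstsq(A,b[:,2],rcond=None)[0]
    print(n,rect(b),'tilt deg',np.degrees(np.hypot(c[0],c[1])).round(2))
plan(0,0,0)
E
```

```text
ft_force: [-0.1, -0.1, -0.6]
width: 27.9
grasp_force: 30.0
pos [631.   36.8 122.7] head 55.6 q6 -0.93 tilt 0.01 | tool d [ 0.6 -0.8  0.7] dist 1.0
ft_force: [-0.4, -0.7, 0.5]
width: 57.2
grasp_force: 0.0
ft_force: [-0.2, -0.4, 0.1]
width: 70.0
grasp_force: 0.0
ft_force: [-0.2, -0.7, 0.0]
width: 70.0
grasp_force: 0.0
ft_force: [0.4, -0.3, 1.5]
width: 69.9
grasp_force: 0.0
small [array([640. ,  21.5]), array([101.3,  71.1]), np.float64(35.4), np.float64(118.2), 676] tilt deg 0.26
round [array([ 472.4, -115.4]), array([128. , 127.6]), np.float64(1.3), np.float64(103.6), 1960] tilt deg 0.16
square [array([ 653.7, -201.2]), array([124.4, 124.6]), np.float64(68.0), np.float64(113.6), 2159] tilt deg 0.16
oblong [array([461.7, 109.6]), array([149.7,  33.3]), np.float64(86.6), np.float64(93.2), 352] tilt deg 1.01
pos [499.8 126.7 217.2] head 55.5 q6 -0.74 tilt 0.01 | tool d [ 340.2 -387.4  217.3] dist 559.0
```

View pics/s9.png

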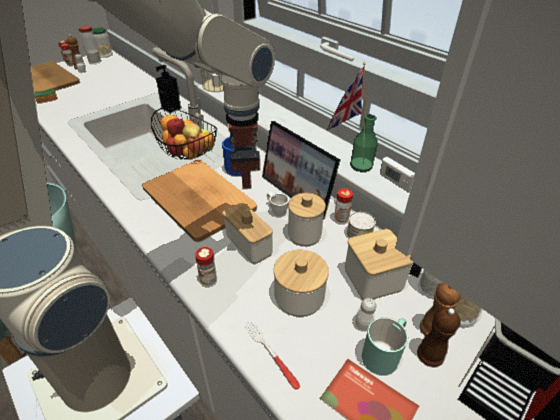

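The scene shows every lid flush on its own jar: oblong (243,220), small (306,205), round (301,270), square (380,245). The gripper is clear of everything.

```bash
python3 -c "
from h import *
print(ticket.close_job())"
```

```text
the job is handed in; nothing more can be done
None
```

All four lids are on their own jars, with each brim measured level and within about 1 mm of its seated height; the gripper was clear and the job is handed in, though no verdict was shown.

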